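Mark the softest spring mount

ROBOT

A 6-joint arm with a two-finger parallel gripper is mounted at the origin on a cart in front of the work surface, level with it; the furniture and walls round the work are solid. World frame = base frame: x ahead of the robot, y to its left, z up, the work surface at z = 0. Lengths are in m, angles in rad, forces in N, time in s.
With the tool pointing down it reaches from about 0.275 to 0.825 m from the base axis. Payload 5.2 kg.
Tool frame: the origin (TCP) lies at the very end of the fingers, on their centre line; the grasp point (between the pads) lies 19 mm behind it (grasp_offset is the distance from the TCP to the grasp point, in m); z points along the fingers, y is the line along which they close (so a half turn about z gives the same grasp; the last joint's range is limited). The gripper opens to 93 mm and grips with 3 to 60 N. Pads are 15 mm wide; open, the fingers measure 128 mm over their backs; the gripper's body (75 mm by 188 mm) begins 65 mm behind the grasp point.
Start: joints at [-1.386, 0.259, 1.535, -0, 1.348, -0.203], TCP at [0.208, -0.509, 0.191] pointing down, gripper open.
Joint ranges: [-3.14, 3.14], [-0.91, 2.08], [0.19, 2.58], [-1.22, 4.36], [0.22, 2.71], [-3.12, 3.12]. Speed limits (rad/s): [2.57, 2.57, 3.14, 3.14, 3.14, 3.14].

INTERFACE

Orientations are given as a unit quaternion [w, x, y, z].
In Python, from station import * gives the robot as it stands.
- The arm moves only by the tool send_rows, never from a script. Its argument "steps" is a list of rows, each a list of 6 numbers: the shift along the tool's x, y, z each as a share of 0.6 m, from -1 to 1, then the turn, a rotation vector about the tool's x, y, z each as a share of 360 degrees, from -1 to 1. In form: [[x, y, z, rx, ry, rz], ...]. A call has 1 to 8 rows; each row is the pose to reach, as a shift and turn from the pose commanded when the call began, along the tool's axes at that moment, turning the shorter way round; what a row does not reach only later rows make up. A row lasts 1/12 s, in which the tool goes at most 41.7 mm and 7.16 degrees, less where a joint would pass 70% of its speed; a pose out of reach is approached as far as the arm can. A call with a number of a shift or a turn outside -1 to 1 is refused whole. A call with a gripper value outside its range is refused whole. "fingers" is the opening in per cent of the stroke, from 0 (shut) to 100 (fully open), set as the call begins (left out, the last holds). The fingers move at their own pace and stop on an object; "squeeze" is the grip in N (left out, the last holds). Time passes only in rows, so rows that repeat a pose let the fingers close. It gives the time, the measured TCP pose, the force, the opening and the grip force at its end, in the units of the state.
- get_state(): the state, without advancing time (a new reading comes with each control period).
- grab_frame(name): name is "scene" or "top"; returns the picture (420x560x3 uint8, red, green, blue); there is no depth.
- calibration(name): a dict with "intrinsics" (3x3 intrinsics, pixels), "rvec" (rotation vector, rad) and "tvec" (3), from world to camera coordinates, as OpenCV has them. Camera axes: x right, y down, z forward; pixel columns grow to the right and rows downward; lengths in m; the calibration is good to about 2 mm. A picture is of the moment at which its call begins. calibration takes no time and is no camera call.
- job_done(): hands the job in; it is judged then, once.
The state is a dict: "time_s": time; "joint_pos": joint angles; "qd": joint speeds; "tau": joint torques, N m; "tool_pos": TCP position; "ee_rot": TCP orientation; "wrist_force": force on the tool from outside, world axes, zero at the start; "moment": the same for the moment, N m; "gripper_width": opening from 0.0 (shut) to 1.0 (fully open); "gripper_force": force on a finger pad.
Only numpy, scipy, OpenCV 4.12 (cv2) and the standard library are available. Lean on these libraries where they do the work, as an engineer would, in place of code of your own. Each camera call takes 0.05 s, during which the arm holds its last target. There are 200 camera calls.

TASK

Three blower spring mounts stand side by side on the bench. Going from left to right as seen from the robot, press each mount's round pad well down (past half its travel) and let it come back up, to feel which spring is softest; then push the red tag of the softest mount fully down and move away. Only press with the fingertips: do not push the other two tags, do not pull any tag up, and leave the loose things on the bench where they are.

Things in the scene. Friction and masses are not known exactly. Their poses are not given: they have to be found in the camera images.
- mount_k: One of three identical-looking spring mounts, fixed to the bench: grey base 112 x 50 x 16 mm (its own x by y by z), origin at the centre of its underside. Along its own x axis, on the centre line, stand the pad (at x = +27 mm) and the red tag (at x = -38 mm, the end nearer the robot). The three stand side by side, about 90 mm apart in y, each turned by up to about 12 degrees. Their springs differ clearly; looks do not show it.
- top_k (a point): Centre of the top face of the pad of mount_k: a round aluminium cap with a black rubber top, 41 mm across, top 56 mm above the bench when free; moves with the pad.
- pad_k (a joint): Travel of the pad of mount_k, m: 0 free (up), 0.012 fully down. A coil spring under it pushes it back up; force grows in proportion to travel. At 6 mm down the three mounts take roughly 3, 5.5 and 9 N, fully down roughly 5.5, 11 and 18 N. Free, the pad of the softest mount rides a few hundredths of a millimetre lower than the others, too little to see or measure.
- tab_k (a point): Centre of the top face of the tag of mount_k: a red plastic tab 15 mm (along the mount's x) by 24 mm with a white band, standing in a black guide whose rim is 30 mm above the bench; tab top 46 mm above the bench at the start, 34 mm when pushed fully down.
- tag_k (a joint): Travel of the tag of mount_k, m: 0 up (start), 0.012 fully down, negative if pulled up. It slides stiffly (about 3 N) and stays where it is left.
- mount_m: One of three identical-looking spring mounts, fixed to the bench: grey base 112 x 50 x 16 mm (its own x by y by z), origin at the centre of its underside. Along its own x axis, on the centre line, stand the pad (at x = +27 mm) and the red tag (at x = -38 mm, the end nearer the robot). The three stand side by side, about 90 mm apart in y, each turned by up to about 12 degrees. Their springs differ clearly; looks do not show it.
- top_m (a point): Centre of the top face of the pad of mount_m: a round aluminium cap with a black rubber top, 41 mm across, top 56 mm above the bench when free; moves with the pad.
- pad_m (a joint): Travel of the pad of mount_m, m: 0 free (up), 0.012 fully down. A coil spring under it pushes it back up; force grows in proportion to travel. At 6 mm down the three mounts take roughly 3, 5.5 and 9 N, fully down roughly 5.5, 11 and 18 N. Free, the pad of the softest mount rides a few hundredths of a millimetre lower than the others, too little to see or measure.
- tab_m (a point): Centre of the top face of the tag of mount_m: a red plastic tab 15 mm (along the mount's x) by 24 mm with a white band, standing in a black guide whose rim is 30 mm above the bench; tab top 46 mm above the bench at the start, 34 mm when pushed fully down.
- tag_m (a joint): Travel of the tag of mount_m, m: 0 up (start), 0.012 fully down, negative if pulled up. It slides stiffly (about 3 N) and stays where it is left.
- mount_t: One of three identical-looking spring mounts, fixed to the bench: grey base 112 x 50 x 16 mm (its own x by y by z), origin at the centre of its underside. Along its own x axis, on the centre line, stand the pad (at x = +27 mm) and the red tag (at x = -38 mm, the end nearer the robot). The three stand side by side, about 90 mm apart in y, each turned by up to about 12 degrees. Their springs differ clearly; looks do not show it.
- top_t (a point): Centre of the top face of the pad of mount_t: a round aluminium cap with a black rubber top, 41 mm across, top 56 mm above the bench when free; moves with the pad.
- pad_t (a joint): Travel of the pad of mount_t, m: 0 free (up), 0.012 fully down. A coil spring under it pushes it back up; force grows in proportion to travel. At 6 mm down the three mounts take roughly 3, 5.5 and 9 N, fully down roughly 5.5, 11 and 18 N. Free, the pad of the softest mount rides a few hundredths of a millimetre lower than the others, too little to see or measure.
- tab_t (a point): Centre of the top face of the tag of mount_t: a red plastic tab 15 mm (along the mount's x) by 24 mm with a white band, standing in a black guide whose rim is 30 mm above the bench; tab top 46 mm above the bench at the start, 34 mm when pushed fully down.
- tag_t (a joint): Travel of the tag of mount_t, m: 0 up (start), 0.012 fully down, negative if pulled up. It slides stiffly (about 3 N) and stays where it is left.
- tachometer: Orange hand meter, 54 x 114 x 30 mm, lying loose on the bench behind the mounts; origin under its centre. Leave it alone.
- impeller_1: Black fan wheel, 55 mm across, 20 mm high, loose behind the mounts; origin under its centre. Leave it alone.
- ref_weight: Brass weight with a knob, 28 mm across, 42 mm high, standing loose behind the mounts; origin under its centre. Leave it alone.
- screwdriver_2: Small dark screwdriver, 130 mm long, 14 mm thick, loose on the left in front; origin under its centre. Leave it alone.

How it is judged:
On the way, in this order (a step that is already met when the one before it is completed fails the run):
1. the pad of the left mount is pressed about halfway down or more, the other two pads being free (((world y of mount_k above 0.024 m and value of joint pad_k above 0.005 m and value of joint each of pad_m, pad_t below 0.002 m) or (world y of mount_m above 0.024 m and value of joint pad_m above 0.005 m and value of joint each of pad_k, pad_t below 0.002 m) or (world y of mount_t above 0.024 m and value of joint pad_t above 0.005 m and value of joint each of pad_k, pad_m below 0.002 m))), for 0.05 s.
2. the pad of the middle mount is pressed about halfway down or more, the other two pads being free (((world y of mount_k between -0.066 and 0.024 m and value of joint pad_k above 0.005 m and value of joint each of pad_m, pad_t below 0.002 m) or (world y of mount_m between -0.066 and 0.024 m and value of joint pad_m above 0.005 m and value of joint each of pad_k, pad_t below 0.002 m) or (world y of mount_t between -0.066 and 0.024 m and value of joint pad_t above 0.005 m and value of joint each of pad_k, pad_m below 0.002 m))), for 0.05 s.
3. the pad of the right mount is pressed about halfway down or more, the other two pads being free (((world y of mount_k below -0.066 m and value of joint pad_k above 0.005 m and value of joint each of pad_m, pad_t below 0.002 m) or (world y of mount_m below -0.066 m and value of joint pad_m above 0.005 m and value of joint each of pad_k, pad_t below 0.002 m) or (world y of mount_t below -0.066 m and value of joint pad_t above 0.005 m and value of joint each of pad_k, pad_m below 0.002 m))), for 0.05 s.
4. the tag of the mount with the softest pad, and no other, is pushed down while all pads are free (value of joint each of pad_k, pad_m, pad_t below 0.001 m and ((value of joint tag_k above 0.009 m and value of joint each of tag_m, tag_t below 0.003 m and z of top_k in the frame of top_m below -3e-05 m and z of top_k in the frame of top_t below -3e-05 m) or (value of joint tag_m above 0.009 m and value of joint each of tag_k, tag_t below 0.003 m and z of top_m in the frame of top_k below -3e-05 m and z of top_m in the frame of top_t below -3e-05 m) or (value of joint tag_t above 0.009 m and value of joint each of tag_k, tag_m below 0.003 m and z of top_t in the frame of top_k below -3e-05 m and z of top_t in the frame of top_m below -3e-05 m))), for 0.1 s.
At the end, for the whole second after the job is handed in: The softest mount's tag is at least 9 mm of its 12 mm down, the other two tags less than 3 mm, all pads are back up (less than 1 mm down), and the meter, fan wheel, weight and screwdriver are within 20 mm of where they stood (all of step 4 and distance of each of tachometer, impeller_1, ref_weight, screwdriver_2 from where it was at the start of the episode below 0.02 m); the robot touches nothing.
It fails at once if a second tag is pushed down as well (more than 3 mm each) (value of joint each of tag_k, tag_m above 0.003 m or value of joint each of tag_k, tag_t above 0.003 m or value of joint each of tag_m, tag_t above 0.003 m).
It fails at once if a tag is pulled up out of its guide (more than 3 mm) (value of joint any of tag_k, tag_m, tag_t below -0.003 m).
It fails at once if a loose thing on the bench is moved (more than 20 mm) or lifted (distance of any of tachometer, impeller_1, ref_weight, screwdriver_2 from where it was at the start of the episode above 0.02 m).
It also fails if it takes over 48 s, if anything falls off the work surface, if the arm or the gripper's body presses on something with over 40 N, if the wrist force passes 120 N, or if a joint passes its speed limit or range.

## Working session

There is one attempt and no reset: what is moved stays moved. The work goes in short steps, Python scripts to look and compute and a tool call to move; the robot and the scene stay as the last step left them, time stands still between calls to the robot, and variables do not carry over. Pictures are saved under pics/ and viewed, at most 10 in all, crops included, and the job is handed in when it is done.

Besides the shell and the picture viewer there is one more tool, called as name([rows], argument=value, ...), one row to a line, values as JSON. send_rows: Moves the arm, as the interface text tells. Its arguments: {"type":"object","properties":{"steps":{"type":"array"},"fingers":{"type":"number"},"squeeze":{"type":"number"}},"required":["steps"]}

```bash
mkdir -p pics
python3 - <<'E'
from station import *
import cv2
for n in("top","scene"):
    cv2.imwrite(f"pics/{n}0.png",grab_frame(n)[:,:,::-1]); c=calibration(n); print(n,c)
s=get_state(); print(s)
E
```

```text
top {'intrinsics': array([[503.35066753,   0.        , 276.5477207 ],
       [  0.        , 503.35066753, 205.15556035],
       [  0.        ,   0.        ,   1.        ]]), 'rvec': array([ 2.16674496, -2.16336187,  0.12738325]), 'tvec': array([0.02299599, 0.57685843, 0.95860453])}
scene {'intrinsics': array([[509.06630497,   0.        , 291.89846349],
       [  0.        , 509.06630497, 218.60013526],
       [  0.        ,   0.        ,   1.        ]]), 'rvec': array([ 0.8836913 , -2.58157311,  0.98549013]), 'tvec': array([0.47184282, 0.32756401, 0.66659052])}
{'time_s': 0.1, 'joint_pos': array([-1.38576967e+00,  2.59265992e-01,  1.53595136e+00,  1.65074741e-05,
        1.34804161e+00, -2.02830905e-01]), 'qd': array([ 0.00066147, -0.00288995, -0.00239791, -0.00047873,  0.00049614,
       -0.00178971]), 'tau': array([ 3.13895049e-03, -4.38210082e+01, -2.84640437e+01,  7.21755414e-02,
        3.62120080e-02, -6.06464596e-05]), 'tool_pos': array([ 0.20792365, -0.50859883,  0.19021207]), 'ee_rot': array([-8.33051787e-04,  9.81254685e-01,  1.92713646e-01,  1.54647310e-05]), 'wrist_force': array([-0.38607776,  0.86482263, -0.25768156]), 'moment': array([-0.01003102,  0.08079611,  0.00854758]), 'gripper_force': 0.0, 'gripper_width': 0.9968838552505849}
```

View pics/top0.png

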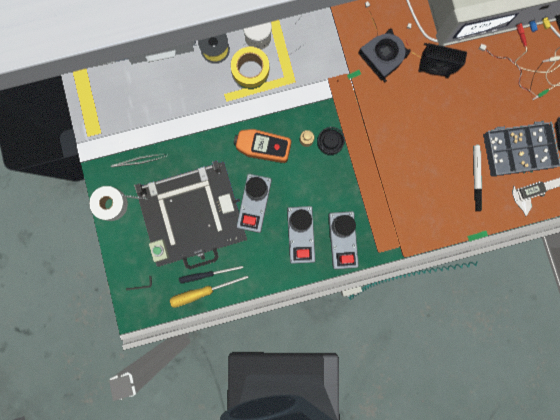

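View pics/scene0.png

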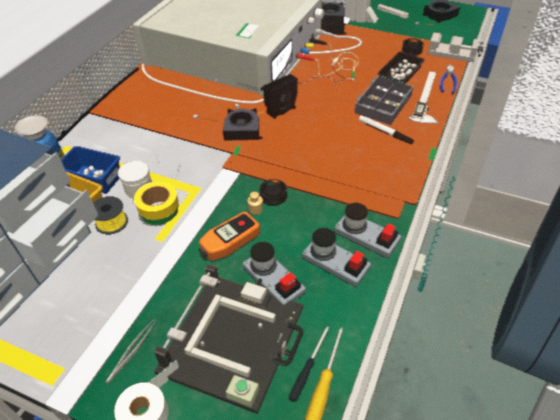

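The top view shows the pads near (256,187), (301,219) and (344,225), with red tags at (250,220), (302,254) and (346,259). The scene view agrees. The black fixture sits close to the left mount.

```bash
cat > h.py <<'E'
from station import *
import numpy as np, cv2
from scipy.spatial.transform import Rotation as R
def ray(n,uv,z):
    c=calibration(n); M=R.from_rotvec(c["rvec"]).as_matrix()
    o=-M.T@c["tvec"]; d=M.T@np.linalg.inv(c["intrinsics"])@[*uv,1]
    return (o+d*(z-o[2])/d[2])
def offs(p):
    s=get_state(); q=s["ee_rot"]; r=R.from_quat([*q[1:],q[0]])
    return r.inv().apply(np.array(p)-s["tool_pos"])/0.6
E
python3 - <<'E'
from h import *
def tags(n,im):
    h=cv2.cvtColor(im,cv2.COLOR_RGB2HSV)
    m=((((h[...,0]<6)|(h[...,0]>172))&(h[...,1]>170)&(h[...,2]>120))*255).astype(np.uint8)
    m=cv2.morphologyEx(m,cv2.MORPH_CLOSE,np.ones((5,5)))
    return [(st,c) for st,c in zip(*cv2.connectedComponentsWithStats(m)[2:]) if 60<st[4]<900]
im=cv2.cvtColor(cv2.imread("pics/top0.png"),cv2.COLOR_BGR2RGB)
T=[(st,ray("top",c,.046)) for st,c in tags("top",im) if 230<c[0]<370 and c[1]>180]
for st,p in T: print("tag",st,p.round(4))
g=cv2.cvtColor(im,cv2.COLOR_RGB2GRAY)
for (u,v) in((256,187),(301,219),(344,225)):
    m=((g<60)*255).astype(np.uint8); w=np.zeros_like(m); cv2.circle(w,(u,v),18,255,-1)
    nl,l,st,c=cv2.connectedComponentsWithStats(m&w); i=1+np.argmax(st[1:,4])
    a=cv2.minEnclosingCircle(np.argwhere(l==i)[:,::-1].astype(np.float32))
    print("pad",st[i],c[i].round(1),a,ray("top",c[i],.056).round(4))
im2=cv2.cvtColor(cv2.imread("pics/scene0.png"),cv2.COLOR_BGR2RGB)
for st,c in tags("scene",im2): print("scene tag",st,c.round(1),ray("scene",c,.04).round(4))
E
```

```text
tag [243 216  13   9  84] [0.5469 0.0771 0.046 ]
pad [246 177  21  21 317] [255.6 186.9] ((255.77880859375, 187.10223388671875), 10.280545234680176) [0.6096 0.0644 0.056 ]
pad [290 210  22  20 322] [300.7 219.3] ((300.5, 219.5), 10.606701850891113) [ 0.5469 -0.0224  0.056 ]
pad [335 216  21  20 326] [344.8 224.9] ((344.83636474609375, 224.5454559326172), 10.455924987792969) [ 0.5364 -0.1068  0.056 ]
scene tag [382 224  13  17 135] [387.5 231.6] [ 0.4713 -0.1092  0.04  ]
scene tag [350 251  13  18 153] [355.9 259.6] [ 0.4815 -0.024   0.04  ]
scene tag [281 273  15  17 167] [287.7 280.9] [0.5447 0.0794 0.04  ]
```

send_rows([
  [0.982, -0.633, 0, 0, 0, 0.062],
  [0.982, -0.633, 0, 0, 0, 0.062],
  [0.982, -0.633, 0, 0, 0, 0.062],
  [0.982, -0.633, 0, 0, 0, 0.062],
  [0.982, -0.633, 0, 0, 0, 0.062],
  [0.982, -0.633, 0, 0, 0, 0.062],
  [0.982, -0.633, 0, 0, 0, 0.062],
  [0.982, -0.633, 0, 0, 0, 0.062],
], fingers=0)

```text
time_s: 0.77
tool_pos: [0.3977, -0.2369, 0.1908]
ee_rot: [-0.0, 1.0, -0.001, -0.0]
wrist_force: [1.3, -1.4, -0.4]
gripper_width: 0.479
gripper_force: 0.0
```

```bash
python3 -c "
from h import *
s=get_state();print(s['tool_pos'],s['ee_rot'],s['gripper_width'],offs([.61,.065,.19]))"
```

```text
[ 0.39766526 -0.23693431  0.19081894] [-9.96734939e-05  9.99999411e-01 -1.07660665e-03 -9.82339330e-05] 0.4791136022680429 [ 0.35280713 -0.50398441  0.00139587]
```

send_rows([
  [0.34, -0.49, 0, 0, 0, 0],
  [0.34, -0.49, 0, 0, 0, 0],
  [0.34, -0.49, 0, 0, 0, 0],
  [0.34, -0.49, 0, 0, 0, 0],
  [0.34, -0.49, 0, 0, 0, 0],
  [0.34, -0.49, 0, 0, 0, 0],
  [0.34, -0.49, 0, 0, 0, 0],
  [0.34, -0.49, 0, 0, 0, 0],
])

```text
time_s: 1.43
tool_pos: [0.5882, 0.0367, 0.1906]
ee_rot: [0.0, 1.0, -0.001, -0.0]
wrist_force: [0.7, -0.9, 0.1]
gripper_width: 0.006
gripper_force: 0.0
```

send_rows([
  [0, 0, 0.06, 0, 0, 0],
  [0, 0, 0.12, 0, 0, 0],
  [0, 0, 0.16, 0, 0, 0],
  [0, 0, 0.16, 0, 0, 0],
  [0, 0, 0.16, 0, 0, 0],
  [0, 0, 0.16, 0, 0, 0],
])

```text
time_s: 1.93
tool_pos: [0.5887, 0.0343, 0.0964]
ee_rot: [0.0, 1.0, -0.001, 0.001]
wrist_force: [-0.1, -0.0, 0.6]
gripper_width: 0.005
gripper_force: 0.0
```

```bash
python3 -c "
from h import *
s=get_state();print(s['tool_pos'],s['ee_rot'],s['gripper_width'],offs([.61,.065,.08]))
for n in('top','scene'):
  im=grab_frame(n)[:,:,::-1]
  im=im[120:320,160:400] if n=='top' else im[150:350,200:440]
  cv2.imwrite('pics/%s1.png'%n,cv2.resize(im,None,fx=3,fy=3))"
```

```text
[0.58866557 0.03428624 0.09638622] [ 1.12751365e-04  9.99999014e-01 -1.04699434e-03  9.28822876e-04] 0.004842773750551088 [ 0.03539933 -0.05127006  0.02736473]
```

View pics/scene1.png

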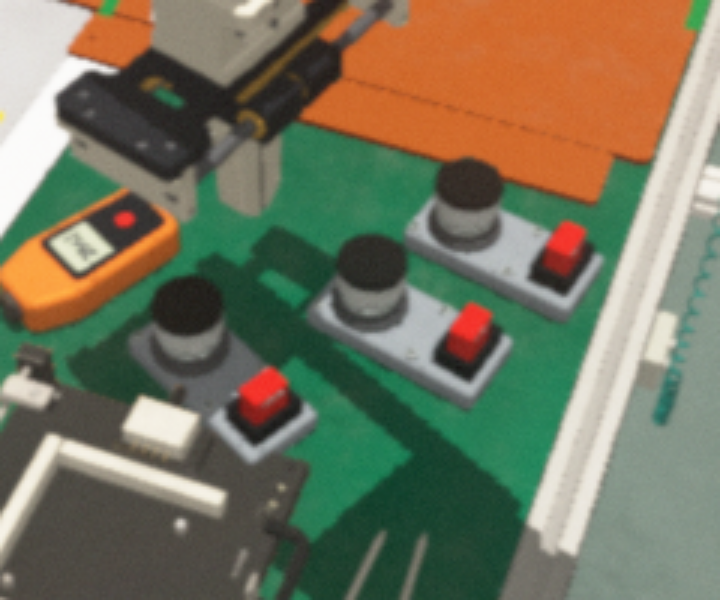

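The closed fingertips are above and behind the left pad, with nothing in the way. I'm centring over the pad and moving down to just above it.

send_rows([
  [0.035, -0.051, 0.01, 0, 0, 0],
  [0.035, -0.051, 0.03, 0, 0, 0],
  [0.035, -0.051, 0.05, 0, 0, 0],
  [0.035, -0.051, 0.05, 0, 0, 0],
  [0.035, -0.051, 0.05, 0, 0, 0],
  [0.035, -0.051, 0.05, 0, 0, 0],
])

```text
time_s: 2.53
tool_pos: [0.6096, 0.0648, 0.0666]
ee_rot: [0.0, 1.0, -0.001, 0.001]
wrist_force: [1.3, 0.2, -0.1]
gripper_width: 0.006
gripper_force: 0.0
```

send_rows([
  [0, 0, 0.01, 0, 0, 0],
  [0, 0, 0.02, 0, 0, 0],
  [0, 0, 0.026, 0, 0, 0],
  [0, 0, 0.026, 0, 0, 0],
  [0, 0, 0.026, 0, 0, 0],
  [0, 0, 0.026, 0, 0, 0],
])

```text
time_s: 3.03
tool_pos: [0.6087, 0.0651, 0.0493]
ee_rot: [-0.0, 1.0, -0.001, -0.0]
wrist_force: [-0.4, -0.6, 0.6]
gripper_width: 0.003
gripper_force: 0.0
```

```bash
python3 -c "
from h import *
s=get_state();print(s['tool_pos'],s['wrist_force'],s['tau'])
im=grab_frame('scene')[:,:,::-1][190:310,200:340]
cv2.imwrite('pics/s2.png',cv2.resize(im,None,fx=5,fy=5))
for i in range(3):
  grab_frame('top');s=get_state();print(s['tool_pos'],s['wrist_force'])"
```

```text
[0.60871679 0.06511305 0.0493276 ] [-0.41617741 -0.60230966  0.59321632] [-1.95193518e-02 -5.28046346e+01 -2.47066623e+01  1.68059079e-02
 -6.44318294e-02 -6.85043642e-05]
[0.60889813 0.06513864 0.04953224] [-0.0743689   0.23451008 -0.36027248]
[0.60890115 0.06515637 0.04956018] [ 1.12500928 -0.51058996 -0.30280893]
[0.60888569 0.06518942 0.04955221] [ 0.04135128 -0.39805253  0.25129557]
```

View pics/s2.png

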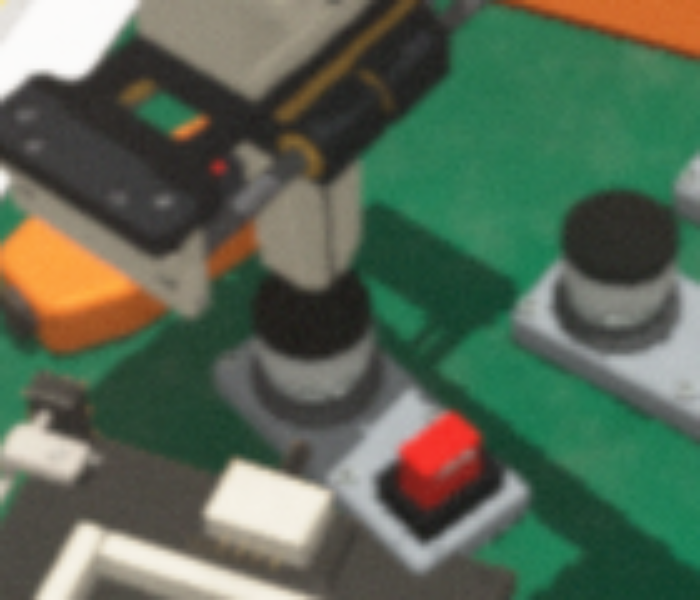

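```bash
python3 -c "
from h import *
for n in('scene','top'):
  c=calibration(n)
  for p in([.609,.065,.0495],[.6096,.0644,.056],[.6096,.0644,.05]):print(n,cv2.projectPoints(np.array([p]),c['rvec'],c['tvec'],c['intrinsics'],None)[0].ravel())
im=grab_frame('top')[:,:,::-1][120:270,190:400]
cv2.imwrite('pics/t2.png',cv2.resize(im,None,fx=3.8,fy=3.8))"
```

```text
scene [262.7376167  252.58610479]
scene [262.4964552  249.76270035]
scene [262.67954076 252.0029456 ]
top [255.45295521 187.68299208]
top [255.64005892 186.87913653]
top [255.75420532 187.33986416]
```

View pics/t2.png

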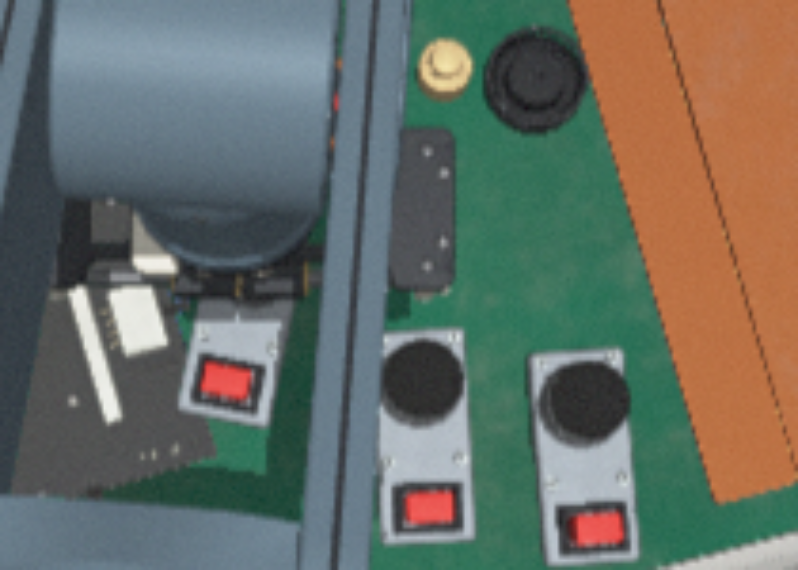

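The force is about 0 N and the pad outline hasn't moved, so there's no contact yet. I'll go down in small steps until I feel force.

send_rows([
  [0, 0, 0.002, 0, 0, 0],
  [0, 0, 0.004, 0, 0, 0],
  [0, 0, 0.004, 0, 0, 0],
  [0, 0, 0.004, 0, 0, 0],
])

```text
time_s: 3.62
tool_pos: [0.6086, 0.0651, 0.0468]
ee_rot: [-0.0, 1.0, -0.001, -0.0]
wrist_force: [0.1, -0.1, 0.4]
gripper_width: 0.004
gripper_force: 0.0
```

send_rows([
  [0, 0, 0.002, 0, 0, 0],
  [0, 0, 0.004, 0, 0, 0],
  [0, 0, 0.004, 0, 0, 0],
  [0, 0, 0.004, 0, 0, 0],
])

```text
time_s: 3.95
tool_pos: [0.6086, 0.0652, 0.0444]
ee_rot: [-0.0, 1.0, -0.001, -0.0]
wrist_force: [-0.7, 1.1, 0.2]
gripper_width: 0.004
gripper_force: 0.0
```

```bash
python3 -c "
from h import *
im=grab_frame('scene')[:,:,::-1][200:290,215:320]
cv2.imwrite('pics/s3.png',cv2.resize(im,None,fx=6.6,fy=6.6))
o=cv2.imread('pics/scene0.png')[200:290,215:320]
cv2.imwrite('pics/s3.png',np.hstack([cv2.resize(a,None,fx=3.8,fy=3.8) for a in(o,im)]))
s=get_state();print(s['wrist_force'],s['moment'],s['tau'])
"
```

```text
[-0.30293643 -0.5838846   0.06791584] [-0.01216476  0.04424549 -0.04319809] [ 4.14052020e-04 -5.30590403e+01 -2.46578157e+01  1.79811521e-02
 -7.46318582e-02  1.33105782e-06]
```

View pics/s3.png

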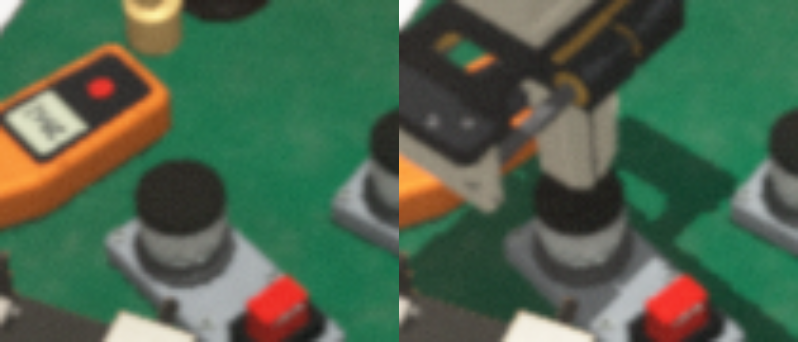

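```bash
python3 -c "
from h import *
c=calibration('scene')
for z in(.044,.05,.056,.062,.07):print(z,cv2.projectPoints(np.array([[.601,.0651,z]]),c['rvec'],c['tvec'],c['intrinsics'],None)[0].ravel())
g=cv2.imread('pics/scene0.png',0)
print(ray('scene',(215+180/3.8,200+185/3.8),.056))
b=grab_frame('scene')[:,:,::-1]
for x in (258,262,266,270):print(x,g[238:276,x].tolist(),cv2.cvtColor(b,6)[238:276,x].tolist())
"
```

```text
0.044 [266.52961265 256.96833189]
0.05 [266.36696614 254.75567906]
0.056 [266.20259313 252.5195388 ]
0.062 [266.03646599 250.25953516]
0.07 [265.81218559 247.20841117]
[0.61124429 0.06278258 0.056     ]
258 [85, 88, 86, 82, 61, 49, 43, 46, 40, 41, 45, 44, 45, 42, 40, 45, 39, 43, 40, 39, 39, 36, 38, 61, 106, 124, 124, 119, 117, 111, 100, 78, 61, 56, 63, 76, 93, 144] [140, 139, 137, 136, 136, 139, 136, 137, 134, 116, 77, 47, 33, 33, 33, 29, 32, 31, 32, 32, 33, 35, 36, 67, 112, 133, 136, 131, 128, 123, 113, 83, 62, 60, 62, 61, 69, 87]
262 [87, 89, 87, 78, 58, 45, 39, 42, 47, 44, 44, 45, 38, 43, 43, 44, 44, 42, 42, 43, 41, 43, 40, 51, 88, 116, 125, 122, 119, 112, 105, 111, 79, 58, 61, 72, 78, 95] [134, 131, 130, 133, 134, 131, 129, 129, 132, 134, 120, 89, 49, 38, 31, 31, 32, 29, 33, 34, 36, 31, 35, 51, 95, 124, 133, 134, 135, 124, 120, 120, 86, 61, 61, 64, 61, 71]
266 [85, 86, 88, 78, 60, 43, 43, 43, 47, 41, 46, 43, 43, 40, 44, 43, 41, 46, 42, 43, 36, 41, 43, 74, 109, 123, 127, 126, 121, 119, 109, 84, 64, 69, 83, 84, 79, 120] [111, 102, 101, 104, 97, 95, 97, 98, 92, 87, 66, 44, 34, 30, 29, 34, 37, 33, 31, 32, 33, 34, 41, 80, 118, 133, 137, 137, 133, 129, 122, 96, 67, 58, 64, 63, 63, 84]
270 [86, 87, 88, 87, 82, 74, 56, 45, 38, 45, 44, 41, 41, 39, 41, 43, 43, 43, 38, 37, 45, 73, 104, 120, 127, 127, 113, 103, 90, 77, 65, 58, 71, 74, 75, 96, 133, 163] [133, 128, 125, 115, 100, 86, 60, 46, 39, 35, 31, 30, 31, 23, 36, 31, 32, 35, 31, 34, 47, 71, 104, 125, 130, 133, 126, 111, 97, 80, 67, 56, 61, 56, 57, 70, 86, 95]
```

```bash
python3 -c "
from h import *
c=calibration('scene')
P=lambda p:cv2.projectPoints(np.array([p]),c['rvec'],c['tvec'],c['intrinsics'],None)[0].ravel().round(1)
print('seam at first view',P([.581,.0343,.0964]),P([.581,.0343,.1164]))
for y in(.11,.13,.15,.16):
  for z in(.06,.08,.10,.12):print(y,z,P([.6,y,z]))
"
```

```text
seam at first view [286.9 231. ] [286.7 222.8]
0.11 0.06 [248.6 268.8]
0.11 0.08 [247.6 261.2]
0.11 0.1 [246.7 253.4]
0.11 0.12 [245.7 245.2]
0.13 0.06 [240.2 276.9]
0.13 0.08 [239.1 269.4]
0.13 0.1 [238.  261.6]
0.13 0.12 [236.8 253.5]
0.15 0.06 [231.6 285.3]
0.15 0.08 [230.4 277.8]
0.15 0.1 [229. 270.]
0.15 0.12 [227.7 262. ]
0.16 0.06 [227.2 289.5]
0.16 0.08 [225.9 282.1]
0.16 0.1 [224.5 274.4]
0.16 0.12 [223.  266.3]
```

The seam at the fingertip shows the true tip about 20 mm above the reported TCP in both views, so contact should come at a reported z of about 0.035. I'll keep stepping down on force.

send_rows([
  [0, 0, 0.004, 0, 0, 0],
  [0, 0, 0.008, 0, 0, 0],
  [0, 0, 0.012, 0, 0, 0],
  [0, 0, 0.012, 0, 0, 0],
  [0, 0, 0.012, 0, 0, 0],
])

```text
time_s: 4.47
tool_pos: [0.6085, 0.0652, 0.037]
ee_rot: [-0.0, 1.0, -0.001, -0.0]
wrist_force: [0.1, -0.1, 0.4]
gripper_width: 0.003
gripper_force: 0.0
```

send_rows([
  [0, 0, 0.002, 0, 0, 0],
  [0, 0, 0.004, 0, 0, 0],
  [0, 0, 0.004, 0, 0, 0],
  [0, 0, 0.004, 0, 0, 0],
])

```text
time_s: 4.8
tool_pos: [0.6087, 0.0652, 0.0349]
ee_rot: [-0.0, 1.0, -0.001, -0.0]
wrist_force: [0.0, -0.6, -0.9]
gripper_width: 0.004
gripper_force: 0.0
```

send_rows([
  [0, 0, 0.002, 0, 0, 0],
  [0, 0, 0.004, 0, 0, 0],
  [0, 0, 0.004, 0, 0, 0],
  [0, 0, 0.004, 0, 0, 0],
])

```text
time_s: 5.13
tool_pos: [0.6086, 0.0652, 0.0324]
ee_rot: [-0.0, 1.0, -0.001, -0.0]
wrist_force: [0.5, 0.3, -0.2]
gripper_width: 0.006
gripper_force: 0.0
```

send_rows([
  [0, 0, 0.002, 0, 0, 0],
  [0, 0, 0.004, 0, 0, 0],
  [0, 0, 0.004, 0, 0, 0],
  [0, 0, 0.004, 0, 0, 0],
])

```text
time_s: 5.47
tool_pos: [0.6086, 0.0652, 0.03]
ee_rot: [-0.0, 1.0, -0.001, -0.0]
wrist_force: [-0.5, -0.1, 0.0]
gripper_width: 0.012
gripper_force: 0.0
```

```bash
python3 -c "
from h import *
b=cv2.cvtColor(grab_frame('scene'),7); s=get_state();print(s['tool_pos'],s['wrist_force'])
for x in (258,262,266,270):print(x,b[240:276,x].tolist())
"
```

```text
[0.60866542 0.06518287 0.03012614] [-0.12484693  0.19237869 -0.08339391]
258 [139, 140, 139, 139, 133, 136, 135, 136, 137, 136, 136, 133, 114, 82, 49, 34, 35, 35, 29, 29, 41, 68, 114, 131, 137, 131, 127, 123, 110, 84, 60, 60, 61, 63, 68, 86]
262 [132, 136, 131, 130, 133, 134, 132, 130, 134, 133, 135, 135, 134, 135, 118, 78, 45, 33, 33, 33, 32, 56, 95, 126, 135, 136, 130, 124, 118, 120, 85, 60, 63, 59, 60, 74]
266 [103, 101, 99, 100, 102, 103, 103, 105, 106, 102, 104, 104, 99, 90, 66, 45, 34, 32, 32, 35, 43, 79, 123, 130, 134, 136, 135, 132, 125, 92, 64, 62, 62, 63, 64, 82]
270 [132, 135, 133, 132, 132, 127, 126, 112, 95, 77, 62, 44, 37, 34, 34, 36, 32, 33, 46, 72, 109, 123, 129, 131, 126, 114, 95, 86, 66, 62, 59, 54, 61, 74, 86, 100]
```

send_rows([
  [0, 0, 0.002, 0, 0, 0],
  [0, 0, 0.003, 0, 0, 0],
  [0, 0, 0.003, 0, 0, 0],
  [0, 0, 0.003, 0, 0, 0],
])

```text
time_s: 5.85
tool_pos: [0.6087, 0.0652, 0.0283]
ee_rot: [-0.0, 1.0, -0.001, -0.0]
wrist_force: [-0.3, -0.5, 1.1]
gripper_width: 0.001
gripper_force: 0.1
```

send_rows([
  [0, 0, 0.002, 0, 0, 0],
  [0, 0, 0.003, 0, 0, 0],
  [0, 0, 0.003, 0, 0, 0],
  [0, 0, 0.003, 0, 0, 0],
])

```text
time_s: 6.18
tool_pos: [0.6088, 0.0652, 0.0266]
ee_rot: [-0.0, 1.0, -0.001, 0.0]
wrist_force: [0.3, -0.0, 0.3]
gripper_width: 0.0
gripper_force: 0.4
```

send_rows([
  [0, 0, 0.002, 0, 0, 0],
  [0, 0, 0.003, 0, 0, 0],
  [0, 0, 0.003, 0, 0, 0],
  [0, 0, 0.003, 0, 0, 0],
])

```text
time_s: 6.52
tool_pos: [0.6088, 0.0652, 0.0248]
ee_rot: [0.0, 1.0, -0.001, 0.0]
wrist_force: [-0.3, -1.0, 1.3]
gripper_width: 0.004
gripper_force: 0.8
```

send_rows([
  [0, 0, 0.002, 0, 0, 0],
  [0, 0, 0.004, 0, 0, 0],
  [0, 0, 0.004, 0, 0, 0],
  [0, 0, 0.004, 0, 0, 0],
])

```text
time_s: 6.85
tool_pos: [0.6088, 0.0652, 0.0224]
ee_rot: [-0.0, 1.0, -0.001, 0.0]
wrist_force: [0.9, 0.5, 3.8]
gripper_width: 0.005
gripper_force: 1.4
```

```bash
python3 -c "
from h import *
for k in range(3):
  b=cv2.cvtColor(grab_frame('scene'),7); s=get_state();print(s['tool_pos'],s['wrist_force'],s['moment'],s['tau'][1:3])
for x in (258,262,266,270):print(x,b[240:276,x].tolist())
cv2.imwrite('pics/s4.png',cv2.resize(b[200:290,215:320],None,fx=5,fy=5))
"
```

```text
[0.60883931 0.06515245 0.02247686] [ 0.95114051 -0.47661567  2.8359876 ] [ 0.00831184 -0.0611579   0.04736763] [-51.87618256 -22.84157753]
[0.60885151 0.065146   0.0224711 ] [0.37986028 0.1883769  1.97040324] [-0.01812143  0.00951535 -0.00920544] [-51.89617038 -22.83395112]
[0.60885099 0.06515297 0.02249242] [0.53278353 0.29961797 1.59737274] [0.01154866 0.0015454  0.04375405] [-51.90469623 -22.81441748]
258 [132, 137, 139, 140, 138, 139, 136, 139, 137, 136, 136, 138, 140, 138, 136, 118, 78, 45, 34, 30, 32, 34, 34, 56, 104, 131, 137, 135, 121, 89, 69, 60, 58, 61, 68, 87]
262 [134, 135, 131, 131, 132, 132, 132, 135, 135, 133, 136, 132, 133, 134, 132, 136, 133, 110, 66, 35, 30, 32, 35, 47, 85, 121, 131, 135, 135, 126, 82, 58, 63, 64, 65, 78]
266 [101, 104, 104, 92, 96, 99, 105, 105, 104, 104, 105, 105, 107, 107, 110, 102, 94, 64, 43, 38, 33, 31, 36, 62, 106, 131, 137, 140, 134, 98, 71, 62, 66, 64, 62, 84]
270 [130, 133, 135, 132, 136, 132, 131, 132, 132, 122, 110, 99, 76, 59, 41, 37, 34, 32, 33, 36, 39, 64, 99, 123, 128, 129, 115, 93, 71, 59, 58, 61, 61, 75, 87, 93]
```

send_rows([
  [0, 0, 0.002, 0, 0, 0],
  [0, 0, 0.004, 0, 0, 0],
  [0, 0, 0.006, 0, 0, 0],
  [0, 0, 0.006, 0, 0, 0],
  [0, 0, 0.006, 0, 0, 0],
  [0, 0, 0.006, 0, 0, 0],
])

```text
time_s: 7.5
tool_pos: [0.6088, 0.0652, 0.0189]
ee_rot: [-0.0, 1.0, -0.001, 0.0]
wrist_force: [0.1, -0.0, 3.9]
gripper_width: 0.004
gripper_force: 2.2
```

```bash
python3 -c "
from h import *
for k in range(4):
  b=cv2.cvtColor(grab_frame('scene'),7); s=get_state();print(s['tool_pos'],s['wrist_force'],s['gripper_force'],s['tau'][1:3])
for x in (258,266):print(x,b[240:276,x].tolist())
"
```

```text
[0.60887416 0.06514544 0.01891742] [ 0.65659129 -0.06842568  3.50761433] 2.1747204568237066 [-51.01870894 -22.18530178]
[0.60888492 0.06512536 0.01890454] [1.10703006 0.30705683 3.56540122] 2.1763019263744354 [-51.02334738 -22.16117978]
[0.60886773 0.06515478 0.01889483] [-0.31830281  0.10642621  3.35743209] 2.178508071228862 [-51.02261424 -22.13294864]
[0.60888617 0.06514928 0.01892403] [-0.35048768  0.07051833  4.39734578] 2.180828992277384 [-51.01757169 -22.10304558]
258 [97, 118, 134, 141, 139, 138, 136, 141, 140, 143, 138, 138, 137, 135, 134, 131, 117, 88, 51, 35, 33, 31, 33, 36, 59, 95, 126, 136, 138, 120, 86, 61, 60, 63, 73, 90]
266 [74, 99, 101, 95, 98, 104, 100, 101, 106, 106, 109, 109, 105, 106, 107, 108, 104, 98, 76, 49, 36, 28, 34, 35, 58, 102, 125, 135, 136, 126, 95, 67, 66, 63, 62, 79]
```

About 3.7 N at about 9 mm down, so the left mount looks soft. I'm lifting and moving to the middle pad.

send_rows([
  [0, 0, -0.03, 0, 0, 0],
  [0, 0, -0.06, 0, 0, 0],
  [0, 0, -0.06, 0, 0, 0],
  [-0.103, 0.145, -0.06, 0, 0, 0],
  [-0.103, 0.145, -0.06, 0, 0, 0],
  [-0.103, 0.145, -0.06, 0, 0, 0],
  [-0.103, 0.145, -0.06, 0, 0, 0],
  [-0.103, 0.145, -0.06, 0, 0, 0],
])

```text
time_s: 8.37
tool_pos: [0.5456, -0.0225, 0.0538]
ee_rot: [-0.0, 1.0, -0.002, -0.001]
wrist_force: [0.4, 0.5, 0.0]
gripper_width: 0.004
gripper_force: 0.0
```

send_rows([
  [0, 0, 0.02, 0, 0, 0],
  [0, 0, 0.035, 0, 0, 0],
  [0, 0, 0.042, 0, 0, 0],
  [0, 0, 0.042, 0, 0, 0],
  [0, 0, 0.042, 0, 0, 0],
])

```text
time_s: 8.78
tool_pos: [0.5466, -0.021, 0.029]
ee_rot: [-0.0, 1.0, -0.0, -0.001]
wrist_force: [-0.2, 0.1, 0.3]
gripper_width: 0.003
gripper_force: 0.0
```

send_rows([
  [0, 0, 0.003, 0, 0, 0],
  [0, 0, 0.006, 0, 0, 0],
  [0, 0, 0.006, 0, 0, 0],
  [0, 0, 0.006, 0, 0, 0],
])

```text
time_s: 9.12
tool_pos: [0.5472, -0.0215, 0.0264]
ee_rot: [-0.0, 1.0, -0.001, 0.0]
wrist_force: [1.1, 1.5, 1.8]
gripper_width: 0.006
gripper_force: 1.0
```

send_rows([
  [0, 0, 0.003, 0, 0, 0],
  [0, 0, 0.006, 0, 0, 0],
  [0, 0, 0.01, 0, 0, 0],
  [0, 0, 0.013, 0, 0, 0],
  [0, 0, 0.013, 0, 0, 0],
  [0, 0, 0.013, 0, 0, 0],
  [0, 0, 0.013, 0, 0, 0],
])

```text
time_s: 9.7
tool_pos: [0.5473, -0.0216, 0.019]
ee_rot: [-0.0, 1.0, -0.001, 0.001]
wrist_force: [-0.8, 2.9, 8.9]
gripper_width: 0.003
gripper_force: 4.3
```

```bash
python3 -c "
from h import *
for k in range(4):
  grab_frame('scene'); s=get_state();print(s['tool_pos'],s['wrist_force'],s['gripper_force'])
"
```

```text
[ 0.54732739 -0.02163797  0.01900289] [-0.19804768  1.75075143  8.55837115] 4.313470124616288
[ 0.54731132 -0.02162033  0.01902922] [0.56571133 3.37674354 9.12477857] 4.308717194253404
[ 0.54730913 -0.02164009  0.01903172] [-2.03739411  2.36249165  9.11312576] 4.306473969627405
[ 0.54731712 -0.02163088  0.01903497] [-0.2682944   3.07123825  8.65330216] 4.304863591460162
```

The middle pad takes about 8.8 N at the same depth, so it is the medium spring. Next is the right pad.

send_rows([
  [0, 0, -0.03, 0, 0, 0],
  [0, 0, -0.06, 0, 0, 0],
  [0, 0, -0.06, 0, 0, 0],
  [-0.018, 0.142, -0.06, 0, 0, 0],
  [-0.018, 0.142, -0.06, 0, 0, 0],
  [-0.018, 0.142, -0.06, 0, 0, 0],
  [-0.018, 0.142, -0.06, 0, 0, 0],
  [-0.018, 0.142, -0.06, 0, 0, 0],
])

```text
time_s: 10.57
tool_pos: [0.5351, -0.1069, 0.0533]
ee_rot: [-0.0, 1.0, -0.002, -0.001]
wrist_force: [-0.4, 0.5, 0.4]
gripper_width: 0.006
gripper_force: 0.0
```

send_rows([
  [0, 0, 0.02, 0, 0, 0],
  [0, 0, 0.035, 0, 0, 0],
  [0, 0, 0.042, 0, 0, 0],
  [0, 0, 0.042, 0, 0, 0],
  [0, 0, 0.042, 0, 0, 0],
])

```text
time_s: 10.98
tool_pos: [0.5355, -0.1059, 0.0286]
ee_rot: [-0.0, 1.0, -0.0, -0.001]
wrist_force: [0.4, -0.0, 0.7]
gripper_width: 0.007
gripper_force: 0.0
```

send_rows([
  [0, 0, 0.003, 0, 0, 0],
  [0, 0, 0.006, 0, 0, 0],
  [0, 0, 0.01, 0, 0, 0],
  [0, 0, 0.015, 0, 0, 0],
  [0, 0, 0.019, 0, 0, 0],
  [0, 0, 0.019, 0, 0, 0],
  [0, 0, 0.019, 0, 0, 0],
  [0, 0, 0.019, 0, 0, 0],
])

```text
time_s: 11.65
tool_pos: [0.5363, -0.1066, 0.0192]
ee_rot: [-0.0, 1.0, -0.001, 0.001]
wrist_force: [-3.5, 4.0, 13.9]
gripper_width: 0.001
gripper_force: 7.0
```

```bash
python3 -c "
from h import *
for k in range(4):
  grab_frame('scene'); s=get_state();print(s['tool_pos'],s['wrist_force'],s['gripper_force'])
"
```

```text
[ 0.536285   -0.10659841  0.01927413] [-4.17878222  3.93751696 13.96676962] 6.968787634978071
[ 0.53628085 -0.10661442  0.01931093] [-3.72054094  3.51397867 13.0888488 ] 6.9583476017578505
[ 0.53631391 -0.1065968   0.01933867] [-4.25280952  4.16325597 13.49293677] 6.951945990440436
[ 0.53631375 -0.10661739  0.01932093] [-3.00159253  3.21820497 12.83762817] 6.948831201880239
```

The right pad takes about 13.5 N, so the left mount is clearly the softest. Its tag is at about (0.5465, 0.0775).

send_rows([
  [0, 0, -0.04, 0, 0, 0],
  [0, 0, -0.09, 0, 0, 0],
  [0, 0, -0.1, 0, 0, 0],
  [0.017, -0.307, -0.1, 0, 0, 0],
  [0.017, -0.307, -0.1, 0, 0, 0],
  [0.017, -0.307, -0.1, 0, 0, 0],
  [0.017, -0.307, -0.1, 0, 0, 0],
  [0.017, -0.307, -0.1, 0, 0, 0],
])

```text
time_s: 12.52
tool_pos: [0.5459, 0.0815, 0.0773]
ee_rot: [-0.001, 1.0, 0.0, 0.0]
wrist_force: [-0.9, -0.2, 0.2]
gripper_width: 0.005
gripper_force: 0.0
```

send_rows([
  [0, 0, 0, 0, 0, 0],
  [0, 0, 0.0, 0, 0, 0],
  [0, 0, 0.04, 0, 0, 0],
  [0, 0, 0.075, 0, 0, 0],
  [0, 0, 0.082, 0, 0, 0],
  [0, 0, 0.082, 0, 0, 0],
  [0, 0, 0.082, 0, 0, 0],
])

```text
time_s: 13.1
tool_pos: [0.5466, 0.0761, 0.0286]
ee_rot: [0.0, 1.0, -0.002, -0.0]
wrist_force: [-0.3, 0.0, -0.8]
gripper_width: 0.004
gripper_force: 0.0
```

```bash
python3 -c "
from h import *
s=get_state();print(s['tool_pos'],s['wrist_force'],offs([.5465,.0775,.0075]))
im=grab_frame('scene')[:,:,::-1][200:320,215:355]
cv2.imwrite('pics/s5.png',cv2.resize(im,None,fx=5,fy=5))"
```

```text
[0.54662846 0.07609542 0.02861088] [-0.25749484  0.0346614  -0.83003087] [-0.00021622 -0.00234693  0.03518439]
```

View pics/s5.png

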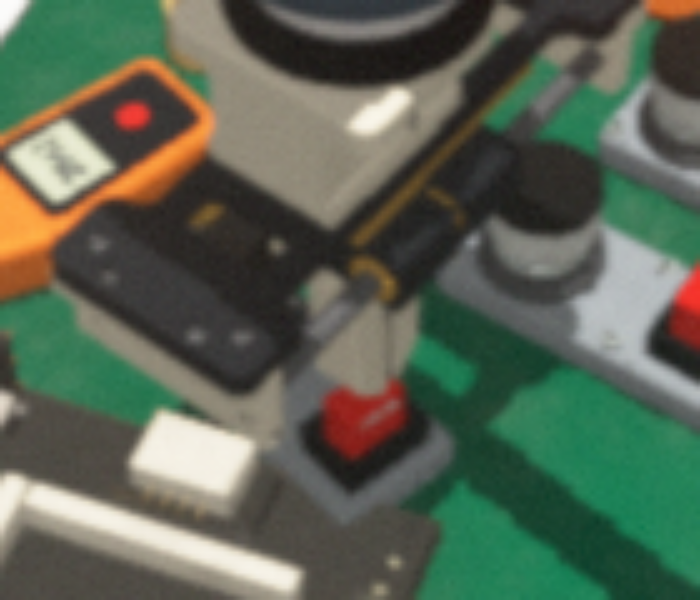

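The fingertips are just above the left red tag (about (285,278) in the full image). The end plate clears the white block. Pressing in stages.

send_rows([
  [0, 0, 0.006, 0, 0, 0],
  [0, 0, 0.012, 0, 0, 0],
  [0, 0, 0.018, 0, 0, 0],
  [0, 0, 0.022, 0, 0, 0],
  [0, 0, 0.022, 0, 0, 0],
  [0, 0, 0.022, 0, 0, 0],
])

```text
time_s: 13.65
tool_pos: [0.5461, 0.0774, 0.015]
ee_rot: [-0.0, 1.0, -0.001, -0.0]
wrist_force: [-0.2, -0.6, 0.0]
gripper_width: 0.007
gripper_force: 0.0
```

send_rows([
  [0, 0, 0.003, 0, 0, 0],
  [0, 0, 0.006, 0, 0, 0],
  [0, 0, 0.01, 0, 0, 0],
  [0, 0, 0.01, 0, 0, 0],
  [0, 0, 0.01, 0, 0, 0],
])

```text
time_s: 14.07
tool_pos: [0.5462, 0.0773, 0.0088]
ee_rot: [-0.0, 1.0, -0.001, -0.0]
wrist_force: [-0.7, 0.3, 0.8]
gripper_width: 0.002
gripper_force: 0.0
```

send_rows([
  [0, 0, 0.002, 0, 0, 0],
  [0, 0, 0.003, 0, 0, 0],
])

```text
time_s: 14.23
tool_pos: [0.5463, 0.0773, 0.0074]
ee_rot: [-0.0, 1.0, -0.001, -0.0]
wrist_force: [-1.0, 0.1, 3.0]
gripper_width: 0.005
gripper_force: 1.4
```

```bash
python3 -c "
from h import *
im=grab_frame('scene')[:,:,::-1][240:320,240:340]
s=get_state();print(s['tool_pos'],s['wrist_force'],s['gripper_force'])
o=cv2.imread('pics/scene0.png')[240:320,240:340]
cv2.imwrite('pics/s6.png',np.hstack([cv2.resize(a,None,fx=4,fy=4) for a in(o,im)]))"
```

```text
[0.54625092 0.07730873 0.00725611] [-0.41287847  1.61946151  2.31684105] 0.6321008456870914
```

View pics/s6.png

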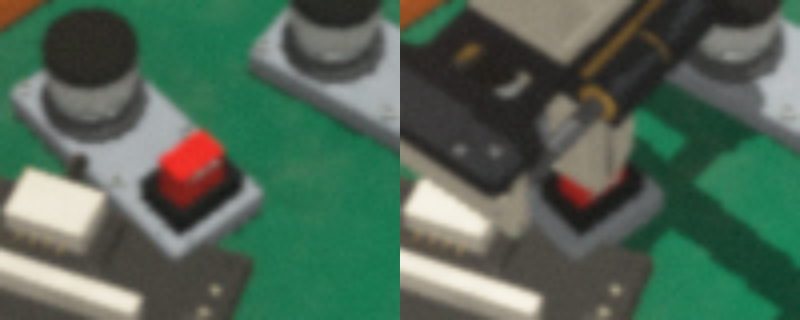

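The tag is nearly down: only a sliver of red shows above the guide, and the slide takes about 3 N. I'll press on to the stop.

send_rows([
  [0, 0, 0.002, 0, 0, 0],
  [0, 0, 0.003, 0, 0, 0],
  [0, 0, 0.003, 0, 0, 0],
])

```text
time_s: 14.53
tool_pos: [0.5464, 0.0773, 0.0065]
ee_rot: [0.0, 1.0, -0.001, 0.0]
wrist_force: [-2.7, 0.1, 9.8]
gripper_width: 0.005
gripper_force: 5.0
```

send_rows([
  [0, 0, 0.002, 0, 0, 0],
  [0, 0, 0.003, 0, 0, 0],
  [0, 0, 0.003, 0, 0, 0],
])

```text
time_s: 14.78
tool_pos: [0.5465, 0.0773, 0.0064]
ee_rot: [0.0, 1.0, -0.001, 0.001]
wrist_force: [-7.7, -0.7, 23.7]
gripper_width: 0.006
gripper_force: 11.5
```

At the stop (z holds at 0.0064, 24 N). Retracting and checking.

send_rows([
  [0, 0, -0.03, 0, 0, 0],
  [0, 0, -0.08, 0, 0, 0],
  [0, 0, -0.14, 0, 0, 0],
  [0, 0, -0.2, 0, 0, 0],
  [0, 0, -0.25, 0, 0, 0],
  [0, 0, -0.25, 0, 0, 0],
])

```text
time_s: 15.28
tool_pos: [0.5506, 0.0771, 0.1605]
ee_rot: [0.0, 1.0, -0.001, 0.006]
wrist_force: [1.4, -0.5, 0.3]
gripper_width: 0.008
gripper_force: 0.0
```

send_rows([
  [-0.1, 0.4, -0.03, 0, 0, 0],
  [-0.1, 0.4, -0.03, 0, 0, 0],
  [-0.1, 0.4, -0.03, 0, 0, 0],
  [-0.1, 0.4, -0.03, 0, 0, 0],
  [-0.1, 0.4, -0.03, 0, 0, 0],
  [-0.1, 0.4, -0.03, 0, 0, 0],
  [-0.1, 0.4, -0.03, 0, 0, 0],
  [-0.1, 0.4, -0.03, 0, 0, 0],
])

```text
time_s: 15.95
tool_pos: [0.4853, -0.1647, 0.1713]
ee_rot: [-0.0, 1.0, -0.003, -0.0]
wrist_force: [-0.2, 1.0, 0.6]
gripper_width: 0.006
gripper_force: 0.0
```

```bash
python3 -c "
from h import *
im=grab_frame('scene')[:,:,::-1][160:340,180:440]
s=get_state();print(s['tool_pos'],s['wrist_force'])
cv2.imwrite('pics/s7.png',cv2.resize(im,None,fx=3,fy=3))"
```

```text
[ 0.48551143 -0.16304064  0.1711279 ] [ 0.17821488 -0.14428816 -0.04421365]
```

View pics/s7.png

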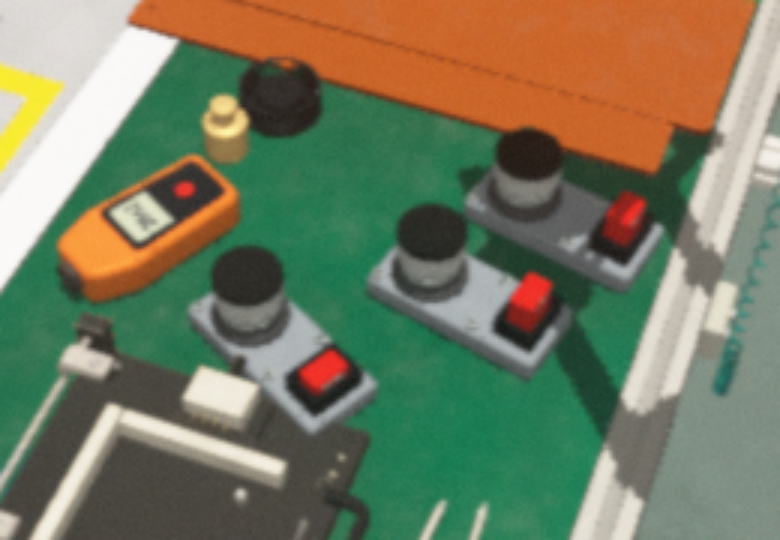

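The left tag is fully down and the other two are up. All pads are free and the loose things haven't moved.

```bash
python3 -c "
from station import *
print(job_done())"
```

```text
the job is handed in; nothing more can be done
None
```

The left mount is the softest (about 3.7 N at roughly 9 mm down, against 8.8 N for the middle and 13.5 N for the right); its red tag is fully down, the arm is clear, and the job is handed in with no verdict returned.

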